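# Crank the loaded cam pusher on to its dwell

### The arm

A 6-joint arm with a two-finger parallel gripper is mounted at the origin on a cart in front of the work surface, level with it; the furniture and walls round the work are solid. World frame = base frame: x ahead of the robot, y to its left, z up, the work surface at z = 0. Lengths are in m, angles in rad, forces in N, time in s.
With the tool pointing down it reaches from about 0.35 to 0.725 m from the base axis. Payload 4.3 kg.
Tool frame: the origin (TCP) lies on the centre line of the jaws, within the pads' length; the fingertips stand 19 mm ahead of it and the grasp point (between the pads) is the TCP (r.tip_extent is the distance from the TCP to the fingertips, in m); z points along the fingers, y is the direction in which the jaws open and shut (so a half turn about z gives the same grasp; the last joint's range is limited). The gripper opens to 85 mm and grips with 20 to 120 N. Pads are 22 mm wide; open, the fingers measure 114 mm over their backs; the gripper's body (76 mm by 85 mm) begins 54 mm behind the grasp point. The pads swing forward as they close: fully open they stand 13 mm farther back than shut.
Start: joints at [1.21, 0.377, 0.081, 1.274, 0, 1.46], TCP at [0.143, 0.557, 0.25] pointing down, gripper open.
Joint ranges: [-2.72, 2.72], [-0.84, 1.66], [-1.02, 1.22], [-1.77, 2.12], [-1.37, 1.28], [-3.14, 3.14]. Speed limits (rad/s): [2.57, 2.57, 3.14, 3.14, 3.14, 3.14].

### API

Orientations are given as [roll, pitch, yaw] about the fixed x, y, z axes, in that order (R = Rz(yaw) Ry(pitch) Rx(roll)).
In Python, from workcell import r gives the robot as it stands.
- The arm moves only by the tool apply_moves, never from a script. Its argument "plan" is a list of rows, each an object with "linear": the shift along the tool's x, y, z in cm, a list of three; "roll": the turn about the tool's z in degrees. A call has 1 to 5 rows; each row shifts and turns the commanded pose from where the row before left it, along the tool's axes as they then stand; what a row does not reach is not made up. A row lasts 1/10 s, in which the tool goes at most 50 mm and 8.59 degrees, less where a joint would pass 70% of its speed; a pose out of reach is approached as far as the arm can. A call with a gripper value outside its range is refused whole. "claw" is the opening in per cent of the stroke, from 0 (shut) to 100 (fully open), set as the call begins (left out, the last holds). The fingers move at their own pace and stop on an object; "newtons" is the grip in N (left out, the last holds). Time passes only in rows, so rows that do not move let the fingers close. It gives the time, the measured TCP pose, the force and the opening at its end, in the units of the state.
- r.get_state(): the state, without advancing time (a new reading comes with each control period).
- r.capture(name): name is "side" or "top"; returns (picture, depth): 420x560x3 uint8, red, green, blue; 420x560 float32, m along the optical axis (not along the pixel's ray), 0 where there is no reading.
- r.get_calibration(name): a dict with "intrinsics" (3x3 intrinsics, pixels), "k1" (the pictures are not rectified: a ray, as slopes to the right and down, at radius r is drawn at 1 + k1 r^2 times it, then the intrinsics apply), "R" (3x3) and "t" (3): a world point X has camera coordinates R X + t. Camera axes: x right, y down, z forward; pixel columns grow to the right and rows downward; lengths in m; the calibration is good to about 2 mm. A picture is of the moment at which its call begins. get_calibration takes no time and is no camera call.
- r.job_done(): hands the job in, once; it reports no verdict.
The state is a dict: "t": time; "qpos": joint angles; "dq": joint speeds; "joint_torque": joint torques, N m; "ee_pos": TCP position; "tool_rot": TCP orientation; "force": force on the tool from outside, world axes, zero at the start; "torque": the same for the moment, N m; "opening": finger opening in m.
Only numpy, scipy, OpenCV 4.12 (cv2) and the standard library are available. Lean on these libraries where they do the work, as an engineer would, in place of code of your own. Each camera call takes 0.05 s, during which the arm holds its last target. There are 200 camera calls.

### The job

Two identical cam pushers are screwed to the bench; one has a green wax block on its bed, the other is empty. Turn the loaded one's crank counterclockwise by its black handle until the follower's roller rests on the cam's orange-marked flat dwell (crank pointing straight away from the block), so that the block is pushed up to the fence, and let go. Leave the empty pusher's crank alone.

Things in the scene. Friction and masses are not known exactly. Their poses are not given: they have to be found in the camera images.
- loaded_axis (a point): Camshaft axis of the loaded cam pusher (fixed, grey base plate 167x90 mm), 31 mm above the bench. Its x points from the camshaft along the follower's travel to the wax block and fence (face 110 mm away), z up; it does not turn with the crank. Dark cam: 20 mm base radius, lobe with a 28 mm wide orange-marked flat 34 mm from the axis. A spring (4 to 8 N) presses the brass roller on to it.
- loaded_knob_center (a point): Mid-height of the loaded pusher's black upright crank handle: round, 21 mm diameter, from 53 to 96 mm above the bench (this point at 75 mm), spinning freely on the end of the steel crank arm, 50 mm from the camshaft axis. The arm's top is 51 mm, the hub's 59 mm above the bench. The arm points opposite to the cam's flat. Cranking takes up to about 10 N at the handle.
- loaded_crank (a joint): Crank angle, rad, growing counterclockwise from above; stops at 0 and 4.0. Starts at 0.3 to 1.1. At q the arm points q + 0.542 rad from loaded_axis +x; at 2.6 it points along -x and the flat squarely faces the roller. The roller climbs from about 1.2, tops the corner near 2.15 and drops 2.5 mm into the flat, which holds the released crank near 2.6; released on the climb it runs back.
- wax_center (a point): Centre of the green wax block, 32x61x18 mm (32 along the travel), lying loose on the loaded pusher's bed, whose top is 22 mm above the bench. It starts 77 to 79 mm from the camshaft axis; cranking pushes it to about 92 mm, within a few mm of the fence. Beyond the fence a fixed wooden shelf overhangs the back of the bench: keep the arm on the near side of it.
- empty_knob_center (a point): Mid-height of the same black crank handle on the identical empty pusher, which has no block on its bed. It must stay where it is.
Things that resemble listed ones, but are neither listed nor needed, are in the scene too. What is shaped like the part that bears wax_center but blue is not meant.

How it is judged:
By the outcome, as a careful person would: the job done as asked, in the order asked, and still so for the second after the job is handed in, with the robot touching nothing.
It also fails if it takes over 38 s, if anything falls off the work surface, if the arm or the gripper's body presses on something with over 40 N, if the wrist force passes 120 N, or if a joint passes its speed limit or range.

## Working session

There is one attempt and no reset: what is moved stays moved. The work goes in short steps, Python scripts to look and compute and a tool call to move; the robot and the scene stay as the last step left them, time stands still between calls to the robot, and variables do not carry over. Pictures are saved under pics/ and viewed, about 8 in all and at most 12, crops included, and the job is handed in when it is done.

Besides the shell and the picture viewer there is one more tool, called after "Call:" as name(argument=value, ...) on one line, values as JSON. apply_moves: Moves the arm, as the interface text tells. Its arguments: {"type":"object","properties":{"plan":{"type":"array","items":{"type":"object","properties":{"linear":{"type":"array","items":{"type":"number"}},"roll":{"type":"number"}}}},"claw":{"type":"number"},"newtons":{"type":"number"}},"required":["plan"]}

```bash
mkdir -p pics
cat > h.py <<'E'
import numpy as np, cv2
from workcell import r
def cap(n):
    im,d=r.capture(n); np.savez(''+n+'.npz',im=im,d=d); return im,d
def load(n):
    f=np.load(''+n+'.npz'); return f['im'],f['d']
def world(n,u,v,z=None,d=None):
    c=r.get_calibration(n);K=np.array(c['intrinsics']);R=np.array(c['R']);t=np.array(c['t'])
    p=np.array([(u-K[0,2])/K[0,0],(v-K[1,2])/K[1,1]]);q=p.copy()
    for _ in range(20): q=p/(1+c['k1']*(q@q))
    ray=np.r_[q,1]
    C=-R.T@t; D=R.T@ray
    return C+D*((z-C[2])/D[2] if z is not None else d)
E
python3 - <<'E'
from h import *
for n in ('top','side'):
    im,d=cap(n); cv2.imwrite(f'pics/{n}0.png',im[:,:,::-1])
    c=r.get_calibration(n); print(n,-np.array(c['R']).T@np.array(c['t']),np.array(c['R'])[2])
print(r.get_state())
E
```

```text
top [0.3679035  0.01252142 0.92488119] [ 0.17623902 -0.01144757 -0.98428083]
side [0.37580282 0.60293126 0.93643281] [ 0.1611888  -0.56240612 -0.81099786]
{'t': 0.1, 'qpos': array([1.20972067e+00, 3.77975173e-01, 7.97538216e-02, 1.27439707e+00,
       1.04842140e-05, 1.46050340e+00]), 'dq': array([ 0.00143279, -0.0017364 ,  0.00425363,  0.00113627, -0.00203161,
        0.00145541]), 'joint_torque': array([ 9.67810120e-04, -4.64692712e+01,  2.70582819e+01,  1.20202769e-02,
       -1.56428946e-04,  8.20335799e-06]), 'ee_pos': array([0.14248308, 0.55649355, 0.24946054]), 'tool_rot': array([-3.13978278e+00, -2.10977669e-04,  2.89080972e+00]), 'force': array([ 0.13638651,  0.37728897, -0.67530577]), 'torque': array([ 0.04670725,  0.0186589 , -0.04051617]), 'opening': 0.08517797631405466}
```

View pics/top0.png

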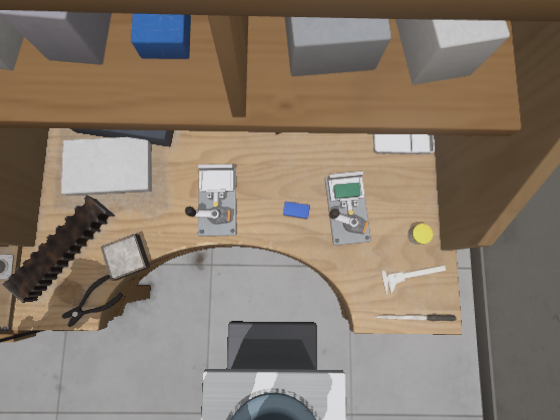

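View pics/side0.png

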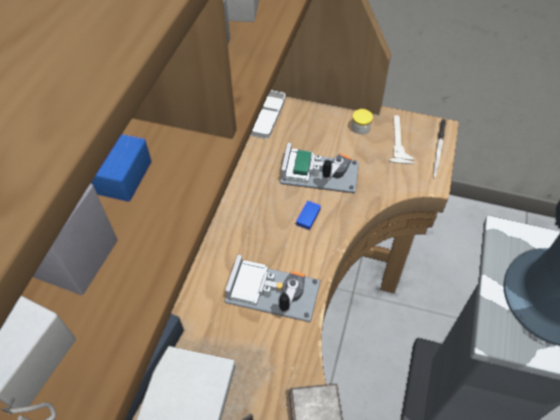

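The top view shows the loaded pusher at about (348,208), with its green wax at (347,190). The empty pusher is at (217,200). I'll enlarge the loaded one.

Run:
```python
from h import *
im,d=load('top'); a=cv2.resize(im[160:255,310:390],None,fx=6,fy=6,interpolation=cv2.INTER_CUBIC)
im,d=load('side'); b=cv2.resize(im[135:200,270:370],None,fx=6,fy=6,interpolation=cv2.INTER_CUBIC)
cv2.imwrite('pics/c1.png',a[:,:,::-1]);cv2.imwrite('pics/c2.png',b[:,:,::-1])
```

```text
(no output)
```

View pics/c1.png

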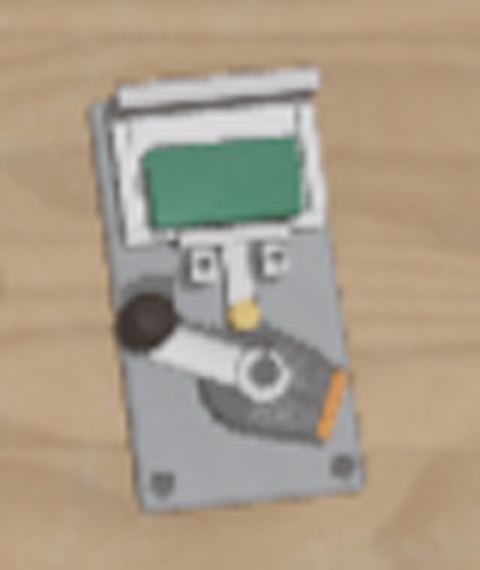

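View pics/c2.png

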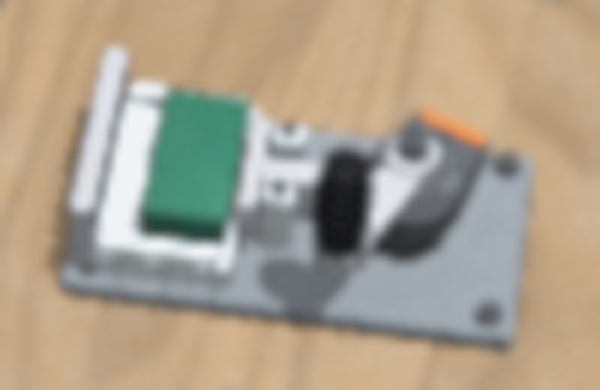

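Run:
```python
from h import *
P=lambda u,v,z: world('top',310+u/6,160+v/6,z)
hub=P(263,373,.059);kn=P(147,320,.096);wax=P(224,182,.040)
bl,br,tl=P(142,513,.005),P(363,490,.005),P(92,103,.005)
print(hub,kn,wax,bl,br,tl)
S=lambda u,v,z: world('side',270+u/6,135+v/6,z)
print('side hub',S(415,148,.059),'knob top',S(350,165,.096),'wax',S(205,140,.04))
dg=lambda v:np.degrees(np.arctan2(v[1],v[0]))
print('x axis',dg(tl-bl),dg(bl-br)-90,dg(wax-hub),'arm',dg(kn-hub),np.linalg.norm((kn-hub)[:2]),np.linalg.norm((wax-hub)[:2]))
```

```text
[ 0.48192856 -0.17352215  0.059     ] [ 0.49568856 -0.12423978  0.096     ] [ 0.55889607 -0.16422318  0.04      ] [ 0.43294613 -0.13611295  0.005     ] [ 0.44311019 -0.22349975  0.005     ] [ 0.59843466 -0.11824496  0.005     ]
side hub [ 0.48282071 -0.17266148  0.059     ] knob top [ 0.49792649 -0.12631185  0.096     ] wax [ 0.55984853 -0.17209556  0.04      ]
x axis 6.162420322336408 6.634329894225871 6.888903000931919 arm 74.39986818135593 0.05116726616603073 0.07752721523590615
```

Run:
```python
from h import *
im,d=load('top')
for u,v in [(340,128),(345,120),(345,60),(60,250),(95,210),(125,257),(105,165),(318*1.0,173),(350,176)]: 
    print(u,v,world('top',u,v,d=d[v,int(u)]).round(3))
```

```text
340 128 [ 0.6   -0.097  0.327]
345 120 [ 0.611 -0.104  0.333]
345 60 [ 0.693 -0.098  0.372]
60 250 [0.412 0.477 0.053]
95 210 [0.503 0.409 0.051]
125 257 [0.399 0.34  0.035]
105 165 [0.613 0.405 0.031]
318.0 173 [ 0.61  -0.101 -0.   ]
350 176 [ 0.593 -0.171  0.041]
```

Call:
apply_moves(plan=[{"linear": [-2.55, -2.86, 0]}, {"linear": [-2.55, -2.86, 0]}, {"linear": [-2.55, -2.86, 0]}], claw=55, newtons=20)

```text
invalid input
```

Call:
apply_moves(plan=[{"linear": [-2.55, -2.86, 0], "roll": 0}, {"linear": [-2.55, -2.86, 0], "roll": 0}, {"linear": [-2.55, -2.86, 0], "roll": 0}, {"linear": [-2.55, -2.86, 0], "roll": 0}, {"linear": [-2.55, -2.86, 0], "roll": 0}], claw=55, newtons=20)

```text
t: 0.6
ee_pos: [0.2309, 0.3852, 0.2499]
tool_rot: [-3.141, -0.0, 2.891]
force: [0.5, 0.8, 0.3]
opening: 0.0468
```

Call:
apply_moves(plan=[{"linear": [-2.55, -2.86, 0], "roll": 0}, {"linear": [-2.55, -2.86, 0], "roll": 0}, {"linear": [-2.55, -2.86, 0], "roll": 0}, {"linear": [-2.55, -2.86, 0], "roll": 0}, {"linear": [-2.55, -2.86, 0], "roll": 0}])

```text
t: 1.1
ee_pos: [0.3188, 0.2152, 0.2501]
tool_rot: [-3.141, -0.0, 2.891]
force: [1.0, -0.6, 0.2]
opening: 0.0472
```

Call:
apply_moves(plan=[{"linear": [-2.55, -2.86, 0], "roll": 0}, {"linear": [-2.55, -2.86, 0], "roll": 0}, {"linear": [-2.55, -2.86, 0], "roll": 0}, {"linear": [-2.55, -2.86, 0], "roll": 0}, {"linear": [-2.55, -2.86, 0], "roll": 0}])

```text
t: 1.6
ee_pos: [0.4069, 0.045, 0.25]
tool_rot: [3.141, -0.001, 2.891]
force: [0.2, 1.0, -0.1]
opening: 0.0469
```

Call:
apply_moves(plan=[{"linear": [-2.55, -2.86, 0], "roll": 0}, {"linear": [-2.55, -2.86, 0], "roll": 0}, {"linear": [-2.55, -2.86, 0], "roll": 0}, {"linear": [-2.55, -2.86, 0], "roll": 0}, {"linear": [-2.55, -2.86, 0], "roll": 0}])

```text
t: 2.1
ee_pos: [0.495, -0.1251, 0.2498]
tool_rot: [3.141, -0.001, 2.89]
force: [0.8, -0.4, 0.2]
opening: 0.0469
```

Call:
apply_moves(plan=[{"linear": [0, 0, 0], "roll": 8.3}, {"linear": [0, 0, 0], "roll": 8.3}, {"linear": [0, 0, 0], "roll": 8.3}, {"linear": [0, 0, 0], "roll": 8.3}, {"linear": [0, 0, 0], "roll": 8.3}])

```text
t: 2.6
ee_pos: [0.4944, -0.1236, 0.2497]
tool_rot: [-3.141, -0.001, 2.16]
force: [-0.5, 0.2, -0.3]
opening: 0.047
```

Call:
apply_moves(plan=[{"linear": [0, 0, 0], "roll": 8.3}, {"linear": [0, 0, 0], "roll": 8.3}, {"linear": [0, 0, 0], "roll": 8.3}, {"linear": [0, 0, 0], "roll": 8.3}, {"linear": [0, 0, 0], "roll": 8.3}])

```text
t: 3.1
ee_pos: [0.4944, -0.1235, 0.2498]
tool_rot: [-3.14, -0.0, 1.436]
force: [0.5, 0.3, 0.1]
opening: 0.0471
```

Call:
apply_moves(plan=[{"linear": [0, 0, 0], "roll": 8.2}, {"linear": [0, 0, 0], "roll": 0}])

```text
t: 3.3
ee_pos: [0.4945, -0.1235, 0.2498]
tool_rot: [-3.141, -0.0, 1.299]
force: [-0.1, 0.0, -0.4]
opening: 0.0468
```

Call:
apply_moves(plan=[{"linear": [0, 0, 3.5], "roll": 0}, {"linear": [0, 0, 3.5], "roll": 0}, {"linear": [0, 0, 3.0], "roll": 0}, {"linear": [0, 0, 2.0], "roll": 0}, {"linear": [0, 0, 0], "roll": 0}])

```text
t: 3.8
ee_pos: [0.492, -0.1226, 0.1271]
tool_rot: [-3.135, -0.001, 1.302]
force: [-1.0, 0.1, -0.2]
opening: 0.0471
```

Run:
```python
from h import *
a,_=cap('top');b,_=cap('side')
a=cv2.resize(a[150:270,290:400],None,fx=4,fy=4,interpolation=cv2.INTER_CUBIC);b=cv2.resize(b[100:220,260:360],None,fx=4,fy=4,interpolation=cv2.INTER_CUBIC)
cv2.imwrite('pics/d1.png',np.hstack([a,b[:480]])[...,::-1] if a.shape[0]==b.shape[0] else a)
```

```text
(no output)
```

View pics/d1.png

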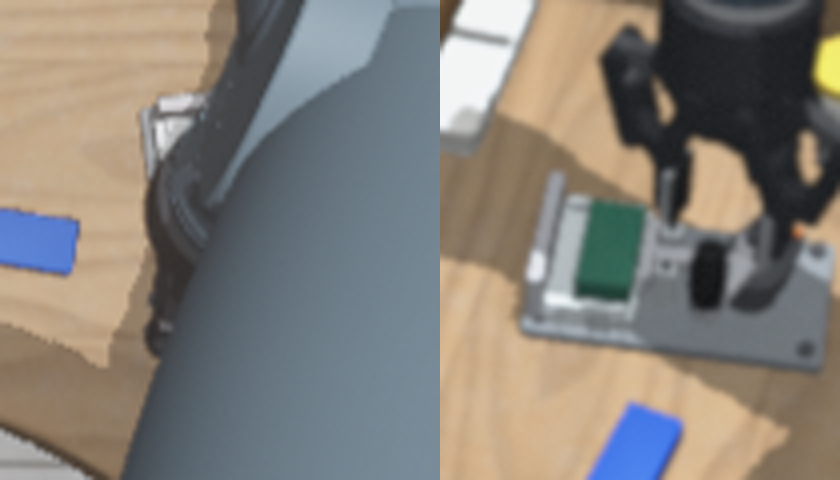

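The side view shows the jaws straddling the black handle: fingertips at about (672,215) and (780,250) in the picture, handle top at (708,245). The arm hides the handle in the top view. I'll check where the arm settled.

Run:
```python
from h import *
s=r.get_state(); print(s['ee_pos'],s['tool_rot'])
# projection of handle top and jaw tips in the crop
c=r.get_calibration('side');K=np.array(c['intrinsics'])
def pr(X):
    p=np.array(c['R'])@X+np.array(c['t']);q=p[:2]/p[2];q=q*(1+c['k1']*(q@q));return ((K[:2,:2]@q+K[:2,2]-[260,100])*4+[440,0]).round()
y=np.array([.964,-.267,0])
print(pr([.4956,-.1248,.096]),[pr(s['ee_pos']-[0,0,.012]+k*.0235*y) for k in(-1,1)])
```

```text
[ 0.49455928 -0.12352285  0.13041338] [-3.14070162e+00 -1.78406001e-04  1.30073854e+00]
[717. 253.] [array([763., 244.]), array([680., 208.])]
```

Call:
apply_moves(plan=[{"linear": [0, 0.1, 1.5], "roll": 0}, {"linear": [0, 0.1, 1.5], "roll": 0}, {"linear": [0, 0, 1.2], "roll": 0}, {"linear": [0, 0, 0.8], "roll": 0}, {"linear": [0, 0, 0], "roll": 0}])

```text
t: 4.4
ee_pos: [0.4963, -0.124, 0.0798]
tool_rot: [-3.14, -0.0, 1.299]
force: [-0.8, 0.4, -0.1]
opening: 0.047
```

Call:
apply_moves(plan=[{"linear": [0, 0, 0], "roll": 0}, {"linear": [0, 0, 0], "roll": 0}, {"linear": [0, 0, 0], "roll": 0}, {"linear": [0, 0, 0], "roll": 0}], claw=20)

```text
t: 4.8
ee_pos: [0.4975, -0.1244, 0.0811]
tool_rot: [3.14, -0.0, 1.299]
force: [0.2, 0.4, 4.0]
opening: 0.0195
```

Call:
apply_moves(plan=[{"linear": [-0.04, -0.61, 0], "roll": -7}, {"linear": [-0.04, -0.61, 0], "roll": -7}, {"linear": [-0.04, -0.61, 0], "roll": -7}, {"linear": [-0.04, -0.61, 0], "roll": -7}])

```text
t: 5.2
ee_pos: [0.4734, -0.1234, 0.0811]
tool_rot: [3.139, 0.0, 1.793]
force: [0.8, 1.5, 3.2]
opening: 0.0197
```

Call:
apply_moves(plan=[{"linear": [-0.04, -0.61, 0], "roll": -7}, {"linear": [-0.04, -0.61, 0], "roll": -7}, {"linear": [-0.04, -0.61, 0], "roll": -7}, {"linear": [-0.04, -0.61, 0], "roll": -7}])

```text
t: 5.6
ee_pos: [0.4511, -0.1335, 0.0811]
tool_rot: [3.139, -0.001, 2.282]
force: [-0.3, 3.5, 6.5]
opening: 0.0194
```

Call:
apply_moves(plan=[{"linear": [-0.04, -0.61, 0], "roll": -7}, {"linear": [-0.04, -0.61, 0], "roll": -7}, {"linear": [-0.04, -0.61, 0], "roll": -7}, {"linear": [-0.04, -0.61, 0], "roll": -7}])

```text
t: 6.0
ee_pos: [0.4363, -0.1516, 0.081]
tool_rot: [3.135, -0.002, 2.772]
force: [-2.3, 10.8, 12.0]
opening: 0.0197
```

Call:
apply_moves(plan=[{"linear": [-0.04, -0.61, 0], "roll": -7}, {"linear": [-0.04, -0.61, 0], "roll": -7}, {"linear": [-0.04, -0.61, 0], "roll": -7}, {"linear": [-0.04, -0.61, 0], "roll": -7}, {"linear": [0, 0, 0], "roll": 0}])

```text
t: 6.5
ee_pos: [0.4309, -0.1789, 0.0809]
tool_rot: [-3.14, -0.006, -3.029]
force: [-9.2, -0.6, 14.3]
opening: 0.0196
```

Call:
apply_moves(plan=[{"linear": [0, 0, 0], "roll": 0}, {"linear": [0, 0, 0], "roll": 0}])

```text
t: 6.7
ee_pos: [0.4309, -0.1788, 0.0809]
tool_rot: [-3.14, -0.006, -3.03]
force: [-9.8, -3.0, 13.9]
opening: 0.0196
```

Call:
apply_moves(plan=[{"linear": [0, 0, 0], "roll": 0}, {"linear": [0, 0, 0], "roll": 0}, {"linear": [0, 0, 0], "roll": 0}, {"linear": [0, 0, 0], "roll": 0}], claw=55)

```text
t: 7.1
ee_pos: [0.4339, -0.1782, 0.0802]
tool_rot: [3.141, 0.0, -3.029]
force: [-0.6, 0.3, 0.1]
opening: 0.0468
```

Call:
apply_moves(plan=[{"linear": [0, 0, -1.5], "roll": 0}, {"linear": [0, 0, -2], "roll": 0}, {"linear": [0, 0, -3], "roll": 0}, {"linear": [0, 0, -4], "roll": 0}, {"linear": [0, 0, -4], "roll": 0}])

```text
t: 7.6
ee_pos: [0.4333, -0.1779, 0.2262]
tool_rot: [3.141, -0.001, -3.029]
force: [1.0, -0.8, 0.4]
opening: 0.0473
```

Call:
apply_moves(plan=[{"linear": [0, -4.5, 0], "roll": 0}, {"linear": [0, -4.5, 0], "roll": 0}, {"linear": [0, -4.5, 0], "roll": 0}, {"linear": [0, 0, 0], "roll": 0}])

```text
t: 8.0
ee_pos: [0.4496, -0.3175, 0.2247]
tool_rot: [-3.139, 0.001, -3.034]
force: [-0.2, 0.8, 0.1]
opening: 0.0472
```

Run:
```python
from h import *
a,_=cap('top');b,_=cap('side')
a=cv2.resize(a[150:270,290:400],None,fx=4,fy=4,interpolation=cv2.INTER_CUBIC);b=cv2.resize(b[100:220,270:360],None,fx=4,fy=4,interpolation=cv2.INTER_CUBIC)
cv2.imwrite('pics/e1.png',np.hstack([a,b])[...,::-1])
```

```text
(no output)
```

View pics/e1.png

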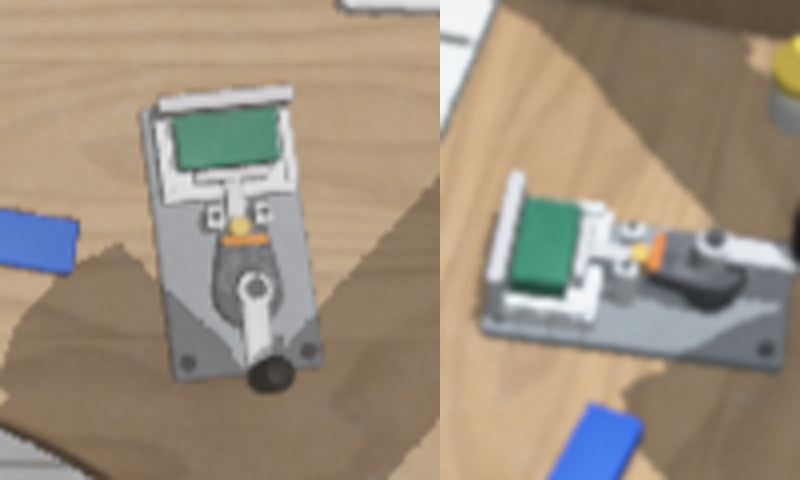

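The roller (240,226) now sits on the orange flat (243,239). The wax is up near the fence and the arm is clear. I'll check the angle and whether it holds, then hand in.

Run:
```python
from h import *
P=lambda u,v,z: world('top',290+u/4,150+v/4,z)
h,k,w=P(256,288,.059),P(272,374,.096),P(226,138,.04)
print('q',np.arctan2(*(h-k)[1::-1][:2])-.112+2.6, 'r',np.linalg.norm((k-h)[:2]),'wax',np.linalg.norm((w-h)[:2]))
a0=cv2.imread('pics/top0.png')[...,::-1].astype(int); o,_=load('top')
b,_=cap('top'); c,_=cap('top')
print('settled diff',np.abs(c[150:270,320:380].astype(int)-o[150:270,320:380]).max(),'empty diff',np.abs(c[155:245,175:245].astype(int)-a0[155:245,175:245]).max(), r.get_state()['force'])
```

```text
q 2.477171238647224 r 0.05088966129900601 wax 0.09118683772770857
settled diff 51 empty diff 6 [ 0.58697603  0.29544102 -0.06384832]
```

The estimate reads q≈2.48, a little short of 2.6. I'll measure it better from the orange mark and the handle in both cameras.

Run:
```python
from h import *
a,_=cap('top');b,_=cap('side')
o,_=load('top')
x=cv2.resize(a[190:252,325:385],None,fx=8,fy=8,interpolation=cv2.INTER_CUBIC);y=cv2.resize(b[135:197,310:360],None,fx=8,fy=8,interpolation=cv2.INTER_CUBIC)
cv2.imwrite('pics/f1.png',np.hstack([x,y])[...,::-1]); print(x.shape,y.shape)
for n,im,box in(('top',a,(200,225,330,375)),('side',b,(140,180,310,350))):
    s=im[box[0]:box[1],box[2]:box[3]].astype(int); m=(s[...,0]-s[...,2]>90)&(s[...,0]-s[...,1]>60)
    v,u=np.nonzero(m); P=np.array([world(n,i+box[2],j+box[0],.04)[:2] for i,j in zip(u,v)])
    l=cv2.fitLine(P.astype(np.float32),cv2.DIST_L2,0,1e-4,1e-4).ravel(); c=P.mean(0)
    print(n,len(u),c,'flat dir',np.degrees(np.arctan2(l[1],l[0])),'from hub',np.degrees(np.arctan2(*(c-[.482,-.173])[::-1])))
```

```text
(496, 480, 3) (496, 400, 3)
top 3 [ 0.51506059 -0.17872436] flat dir -89.1958 from hub -9.823221436116683
side 20 [ 0.5156496  -0.17112765] flat dir -88.69929 from hub 3.1848006896135734
```

View pics/f1.png

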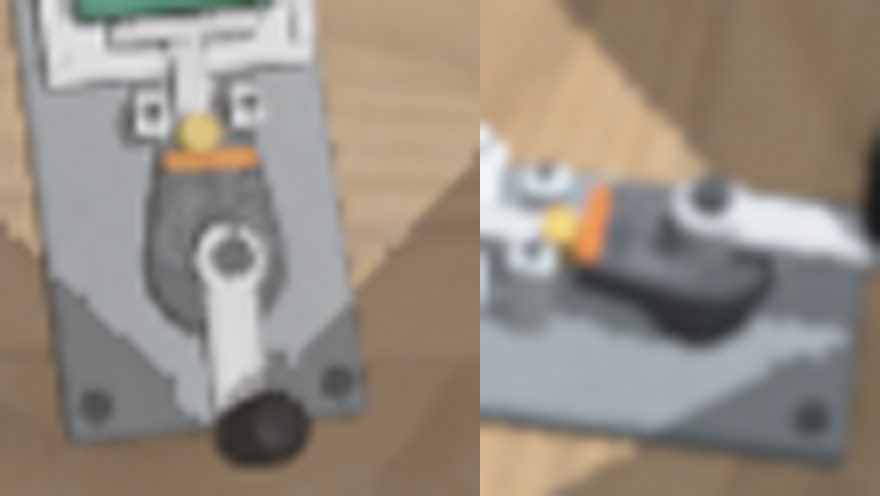

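Run:
```python
from h import *
a,_=cap('top');b,_=cap('side')
x=cv2.resize(a[225:255,340:375],None,fx=11,fy=11,interpolation=cv2.INTER_CUBIC);y=cv2.resize(b[140:170,340:375],None,fx=11,fy=11,interpolation=cv2.INTER_CUBIC)
cv2.imwrite('pics/g1.png',np.hstack([x,y])[...,::-1])
print(world('top',340+22,225+18,.096))
```

```text
[ 0.43259743 -0.18191852  0.096     ]
```

View pics/g1.png

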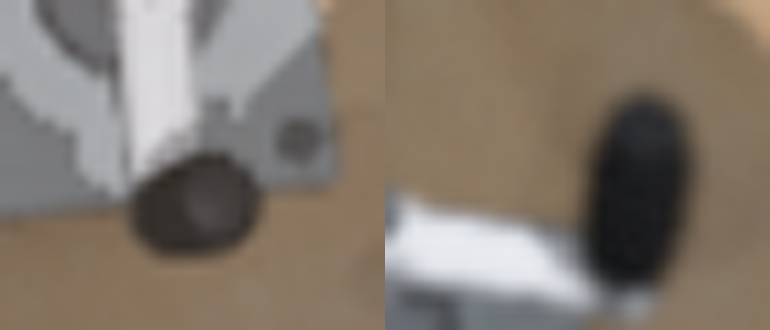

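Run:
```python
from h import *
for k in (world('top',340+212/11,225+195/11,.096),world('side',340+266/11,140+120/11,.096)):
    d=k[:2]-[.4822,-.173]; print(k,np.degrees(np.arctan2(-d[1],-d[0])),np.hypot(*d))
```

```text
[ 0.43310107 -0.1761142   0.096     ] 3.629239444053338 0.04919758825924292
[ 0.43350527 -0.17808067  0.096     ] 5.95653191957901 0.04895906125692803
```

A direct fit on the handle in both cameras gives 183.6° and 186.0°, against 186.4° wanted (q≈2.55–2.59). That agrees with the tool position at release, so I'm handing in.

```bash
python3 -c "
from workcell import r
print(r.get_state()['t'],r.job_done())"
```

```text
the job is handed in; nothing more can be done
8.4 None
```

I gripped the loaded pusher's black handle and cranked it about 112° counterclockwise in one arc. Then I let go, lifted clear and handed the job in at t = 8.4 s.

**Forces:** wrist readings stayed below about 20 N throughout. After release the tool read about zero.

**Result:** the last pictures show the roller on the orange flat. The wax centre is about 91 mm from the camshaft axis, up near the fence. The empty pusher's image is unchanged.

**Crank angle:** my estimates disagreed somewhat. A rough first reading and the slope of the flat gave q≈2.48–2.52. A closer fit of the handle in both cameras, which agrees with the tool position at release, gave about 2.55–2.59. All of these lie on the flat dwell, so I left it.

**One check failed:** the pixel comparison meant to show that the loaded pusher stayed still gave a difference of 51 levels. I put that down to the arm and its shadow still settling and did not track it down. The handle was still at the target in the later pictures.

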